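# Lock a bracket into the over-centre clamp jig

## Task

Load the green angle bracket into the plywood paint jig: slide it, grooved end first, between the guide strips until it is gently but fully home against the stop, then throw the red clamp lever past its centre so that it snaps over and its nose locks into the bracket's groove. Do not force the bracket or the lever, let go of everything at the end, and leave the tape, the jar and the wood offcut alone.

Things in the scene. Friction and masses are not known exactly. Their poses are not given: they have to be found in the camera images.
- bracket: Green aluminium angle bracket, loose, about 0.45 kg. Origin: centre of underside, z up. Foot plate 120 (x) by 50 (y) by 18 mm thick. Upright leg at the rear (x -60 to -48 mm), 50 wide, top at z = 80: grip it from above across its 12 mm. Groove across the plate's top along y: x 23 to 37, floor at z = 6. The +x end is the front and goes in first.
- jig: Plywood board fixed on the table, x -130 to 140, y -60 to 120 mm, top at z = 18; origin at table height, z up. The bracket, its x along the jig's +x, slides on the board top. Blue clamp head on it carries stop and lever. Keep bracket-on-jig force under 25 N in the guides, robot-on-jig or lever under 20 N.
- mouth (a point): Point on the board top at jig (-17, 0) mm, axes as the jig's: entry of the guides, two aluminium strips 12 mm high, inner faces at y = +-27 from jig x = 10 to 70, flared to about y = +-37 here. The bracket can be lowered with its origin at jig x = -50, y = 0 and slid in towards +x, on the board (drag 2 to 7 N) or 1 to 2 mm above it.
- home (a point): Point on the board at jig (20, 0, 18) mm: NOMINAL place of the bracket's origin when home on the stop (stop face then at jig x = 80, 26 mm high). The blue head with stop and lever was bolted by hand anywhere -25 to +25 mm from nominal along jig x; no entry measures this: feel for the stop. The nose (10 mm) meets the groove (14 mm) only if the bracket is home.
- pivot (a point): Point on the lever's axis (parallel to jig x) at jig (50, 75, 49) mm, NOMINAL: shifted along x with the head like the stop; the nose is at the same x. Handle: bar with red paddle 45 mm wide along x, 14 thick, reaching 102 mm from the axis; when open its top is near jig y = 119, z = 141. Push it towards jig -y; locked, it leans 0.35 rad to -y.
- catch (a joint): Lever angle, rad. 0 = open, handle leaning 0.45 rad to jig +y, nose raised clear of the plate; grows as it closes. Spring goes over centre at about 0.42, then it snaps shut alone. About 0.80 = locked, nose at the groove's floor; 0.65 = nose on top of the plate, not locked; 0.95 = nothing under it. Push at the paddle's top: about 10 N at first, none at centre.
- tape: Roll of green masking tape lying flat, 90 mm across, 25 high; origin at the centre of its underside. Bystander.
- jar: Small amber jar, 60 mm across, 75 high, white cap; origin at the centre of its underside. Bystander.
- offcut: Pale wood offcut, 60 by 45 by 40 mm high; origin at the centre of its underside. Bystander.
There are look-alikes about, which are no part of the job. Of the things shaped like the bracket, the green one is meant.

How it is judged:
On the way:
1. the bracket lies on the board between the guide strips under the open lever (x of bracket in the frame of jig above -0.012 m and y of bracket in the frame of jig between -0.005 and 0.005 m and z of bracket in the frame of jig below 0.022 m and value of joint catch below 0.2 rad), for 0.1 s.
At the end, for the whole second after the job is handed in: The lever is snapped over with its nose in the bracket's groove (lever angle between 0.74 and 0.88 rad), the bracket lies flat (within 0.06 rad) and at rest on the board between the guides, within 5 mm of their centre line, its origin -12 to 52 mm along the jig's x (value of joint catch between 0.74 and 0.88 rad and x of bracket in the frame of jig between -0.012 and 0.052 m and y of bracket in the frame of jig between -0.005 and 0.005 m and z of bracket in the frame of jig between 0.014 and 0.022 m and angle between bracket's own z axis and vertical below 0.06 rad and linear speed of bracket below 0.02 m/s); the robot touches nothing.
It fails at once if the bracket is pressed on the jig (guides, stop, board) with more than 25 N while it is in the guides and the lever is open (contact force between bracket and jig above 25 N and value of joint catch below 0.2 rad and x of bracket in the frame of jig above -0.03 m).
It fails at once if the robot loads jig or lever with more than 20 N (contact force between any of the fingers, the arm and jig above 20 N).
It fails at once if the tape is moved by more than 30 mm (distance of tape from where it was at the start of the episode above 0.03 m).
It fails at once if the jar is moved by more than 30 mm (distance of jar from where it was at the start of the episode above 0.03 m).
It fails at once if the offcut is moved by more than 30 mm (distance of offcut from where it was at the start of the episode above 0.03 m).
It also fails if it takes over 61 s, if anything falls off the work surface, if the arm or the gripper's body presses on something with over 40 N, if the wrist force passes 120 N, or if a joint passes its speed limit or range.

## Robot

A 6-joint arm with a two-finger parallel gripper is mounted at the origin on the work surface. World frame = base frame: x ahead of the robot, y to its left, z up, the work surface at z = 0. Lengths are in m, angles in rad, forces in N, time in s.
With the tool pointing down it reaches from about 0.4 to 0.825 m from the base axis. Payload 7 kg.
Tool frame: the origin (TCP) lies at the centre of the arm's flange, where the gripper is bolted on; the fingertips stand 178 mm ahead of it and the grasp point (between the pads) lies 159 mm ahead of it; z points along the fingers, y is the direction in which the jaws open and shut (so a half turn about z gives the same grasp; the last joint's range is limited). The gripper opens to 88 mm and grips with 3 to 60 N. Pads are 19 mm wide; open, the fingers measure 130 mm over their backs; the gripper's body (78 mm by 193 mm) begins 47 mm behind the grasp point.
Start: joints at [1.411, 0.359, 0.012, 0, -1.224, -0.288], TCP at [0.292, 0.608, 0.405] pointing down, gripper open.
Joint ranges: [-3.07, 3.07], [-1.43, 2.12], [-1.02, 1.25], [-3.03, 1.67], [-3.05, -0], [-3.03, 3.03]. Speed limits (rad/s): [2.39, 2.39, 3.01, 3.14, 3.14, 3.14].

## Interface

Orientations are given as [roll, pitch, yaw] about the fixed x, y, z axes, in that order (R = Rz(yaw) Ry(pitch) Rx(roll)).
In Python, from station import arm gives the robot as it stands.
- The arm moves only by the shell command python3 -m handwheel 'ROWS' [OPENING] [FORCE]. ROWS is JSON, a list of rows, each a list of 4 numbers: the shift along the world's x, y, z in cm, then the turn about the world's z in rad. In form: [[dx, dy, dz, yaw], ...]. A call has 1 to 20 rows; each row shifts and turns the commanded pose from where the row before left it; what a row does not reach is not made up. A row lasts 1/10 s, in which the tool goes at most 50 mm and 8.59 degrees, less where a joint would pass 70% of its speed; a pose out of reach is approached as far as the arm can. A call is refused whole if a number of a shift passes 5 or a number of a turn 0.15, either way. A call with a gripper value outside its range is refused whole. OPENING is the closure, from 0 (fully open) to 1 (shut), set as the call begins (- or left out, the last holds). The fingers move at their own pace and stop on an object; FORCE is the grip in N (left out, the last holds). Time passes only in rows, so rows that do not move let the fingers close. It gives the time, the measured TCP pose, the force and the opening at its end, in the units of the state.
- arm.get_state(): the state, without advancing time (a new reading comes with each control period).
- arm.grab_frame(name): name is "scene" or "top" or "wrist"; returns a dict with "image" (420x560x3 uint8, red, green, blue), "depth" (420x560 float32, m along the optical axis (not along the pixel's ray), 0 where there is no reading), "vfov" (degrees; the focal length in pixels is half the picture's height over the tangent of half this angle, whatever the lens; pixels are square), "cx", "cy" (the principal point, pixels), "rvec" (rotation vector, rad) and "tvec" (3), from world to camera coordinates, as OpenCV has them. Camera axes: x right, y down, z forward; pixel columns grow to the right and rows downward; lengths in m; the calibration is good to about 2 mm. A picture is of the moment at which its call begins.
- arm.job_done(): hands the job in, once; it reports no verdict.
The state is a dict: "t": time; "q": joint angles; "qd": joint speeds; "joint_efforts": joint torques, N m; "eef_pos": TCP position; "ee_rot": TCP orientation; "force": force on the tool from outside, world axes, zero at the start; "moment": the same for the moment, N m; "width": finger opening in m.
Only numpy, scipy, OpenCV 4.12 (cv2) and the standard library are available. Lean on these libraries where they do the work, as an engineer would, in place of code of your own. Each camera call takes 0.05 s, during which the arm holds its last target.

## Working session

There is one attempt and no reset: what is moved stays moved. The work goes in short steps, Python scripts to look and compute and a shell command to move; the robot and the scene stay as the last step left them, time stands still between calls to the robot, and variables do not carry over. Pictures are saved under pics/ and viewed, and the job is handed in when it is done.

```bash
ls; mkdir -p pics
cat > h.py <<'E'
import numpy as np, cv2
from station import arm
def cam(n):
    f=arm.grab_frame(n); h=f["image"].shape[0]
    f["f"]=h/2/np.tan(np.radians(f["vfov"])/2)
    f["R"]=cv2.Rodrigues(np.array(f["rvec"],float))[0]; f["t"]=np.array(f["tvec"],float).ravel()
    return f
def ray(f,u,v,z):
    d=f["R"].T@np.array([(u-f["cx"])/f["f"],(v-f["cy"])/f["f"],1.]); c=-f["R"].T@f["t"]
    return c+d*(z-c[2])/d[2]
def dep(f,u,v):
    D=f["depth"][v,u]; p=np.array([(u-f["cx"])/f["f"]*D,(v-f["cy"])/f["f"]*D,D]); return f["R"].T@(p-f["t"])
def cloud(f):
    D=f["depth"]; v,u=np.indices(D.shape); P=np.stack([(u-f["cx"])/f["f"]*D,(v-f["cy"])/f["f"]*D,D],-1)
    return (P-f["t"])@f["R"]
def proj(f,p):
    q=f["R"]@np.array(p)+f["t"]; return q[0]/q[2]*f["f"]+f["cx"],q[1]/q[2]*f["f"]+f["cy"]
def save(f,n): cv2.imwrite("pics/"+n,cv2.cvtColor(f["image"],cv2.COLOR_RGB2BGR))
E
python3 - <<'E'
from h import *
import pickle
for n in("scene","top","wrist"):
    f=cam(n); save(f,n+"0.png"); pickle.dump(f,open(n+"0.pkl","wb")); print(n,f["vfov"],f["cx"],f["cy"],-f["R"].T@f["t"],(f["depth"]>0).mean())
print(arm.get_state())
E
```

```text
pics
scene 56.55988537197958 284.19411396741367 210.5110485678049 [1.00526291 0.2261391  0.80736554] 0.9959481292517007
top 49.118301526030216 288.4072143093769 205.14045059817508 [0.33252666 0.0210433  1.26880884] 0.9960501700680272
wrist 64.64556614675656 282.5182799854837 207.07222535973568 [0.35380548 0.5780971  0.3838953 ] 0.986296768707483
{'t': 0.15, 'q': array([ 1.41108433e+00,  3.59206413e-01,  1.12226205e-02, -2.18767919e-04,
       -1.22409170e+00, -2.88121840e-01]), 'qd': array([-0.00117031, -0.00243216,  0.003611  ,  0.00169284, -0.00083345,
        0.00128299]), 'joint_efforts': array([ 3.34325059e-04, -5.83275318e+01,  2.93292546e+01,  7.00107738e+00,
        8.85325600e-03, -9.74581098e-05]), 'eef_pos': array([0.29221711, 0.6082933 , 0.4039342 ]), 'ee_rot': array([ 3.14030777e+00, -1.66302255e-04, -4.47908198e-01]), 'force': array([ 0.17605289, -0.38438289,  0.01431335]), 'moment': array([-0.00291152, -0.00782446,  0.02682867]), 'width': 0.0876102992189005}
```

View pics/scene0.png

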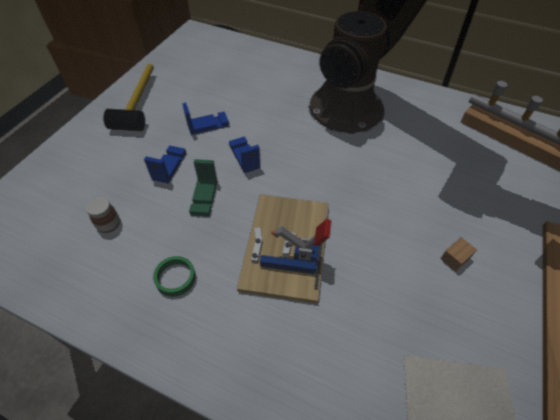

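View pics/top0.png

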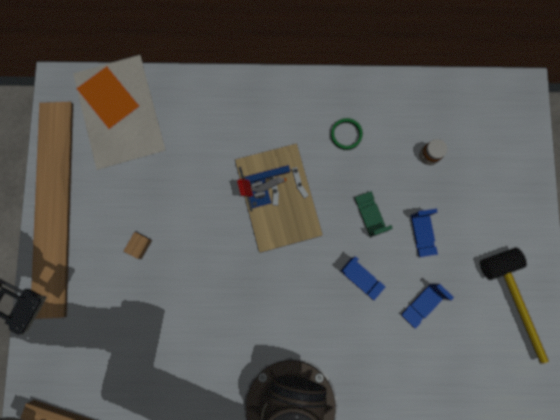

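View pics/wrist0.png

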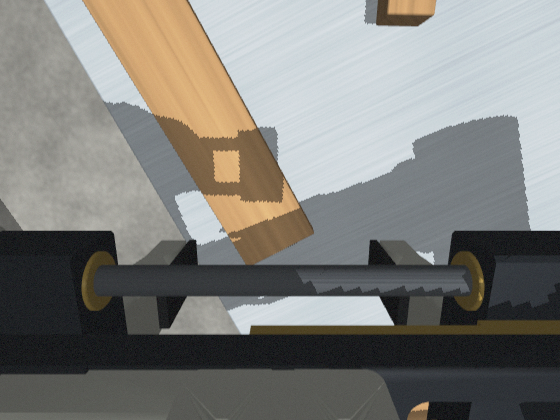

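Scene: the jig is around (285,245), the green bracket around (204,188) with its leg at the back, and the tape, jar and offcut are clear of both. Top: bracket at (372,214), leg end at (378,230); jig at (280,197), lever red at (245,187).

Run:
```python
from h import *
import pickle
f=pickle.load(open("top0.pkl","rb")); P=cloud(f); I=f["image"]
hsv=cv2.cvtColor(I,cv2.COLOR_RGB2HSV)
g=cv2.inRange(hsv,(40,60,20),(90,255,255)); g[:,:]=np.where(np.indices(g.shape)[0]>170,g,0)
n,l,s,c=cv2.connectedComponentsWithStats(g)
for i in range(1,n):
    if s[i,4]>100:
        print(s[i],c[i]); m=l==i; p=P[m]; 
        for lo,hi in((.0,.012),(.012,.03),(.03,.07),(.07,.1)):
            q=p[(p[:,2]>lo)&(p[:,2]<hi)]
            if len(q)>5: print(lo,len(q),q.mean(0),cv2.minAreaRect((q[:,:2]*1000).astype(np.float32)))
# board
b=cv2.inRange(hsv,(8,60,60),(25,200,255)); b[:,:230]=0;b[:,330:]=0;b[:140]=0;b[260:]=0
q=P[(b>0)]; q=q[(q[:,2]>.01)&(q[:,2]<.026)]; print("board",len(q),np.median(q[:,2]))
r=cv2.minAreaRect((q[:,:2]*1000).astype(np.float32)); print(r,cv2.boxPoints(r))
for n_,(a,b_,cc,d) in {"top0":(230,330,135,255)}.items():
    cv2.imwrite("pics/topz.png",cv2.resize(cv2.cvtColor(I[140:260,230:400],cv2.COLOR_RGB2BGR),None,fx=4.5,fy=4.5,interpolation=cv2.INTER_CUBIC))
s=pickle.load(open("scene0.pkl","rb"))["image"]
cv2.imwrite("pics/scz.png",cv2.resize(cv2.cvtColor(s[150:310,180:340],cv2.COLOR_RGB2BGR),None,fx=3.7,fy=3.7,interpolation=cv2.INTER_CUBIC))
```

```text
[355 192  37  44 772] [370.72409326 213.93134715]
0.0 101 [ 0.53220435 -0.20621326  0.00654851] ((517.70556640625, -212.99790954589844), (96.7005386352539, 48.12394332885742), 20.524545669555664)
0.012 586 [ 0.50748955 -0.21629615  0.01759015] ((509.561767578125, -215.5642547607422), (110.29031372070312, 49.85298538208008), 21.53044891357422)
0.03 8 [ 0.44850442 -0.21367562  0.04948408] ((449.1397705078125, -213.4644775390625), (6.3473734855651855, 1.483006238937378), 6.928206920623779)
0.07 71 [ 0.45540821 -0.23495875  0.07915713] ((455.986083984375, -235.94842529296875), (9.756656646728516, 48.420509338378906), 20.716642379760742)
board 4480 0.017603261831734787
((551.369873046875, 38.70806884765625), (267.76617431640625, 177.60006713867188), 15.818944931030273) [[398.3505    87.64874 ]
 [446.76395  -83.225235]
 [704.3893   -10.232605]
 [655.9758   160.64137 ]]
```

View pics/topz.png

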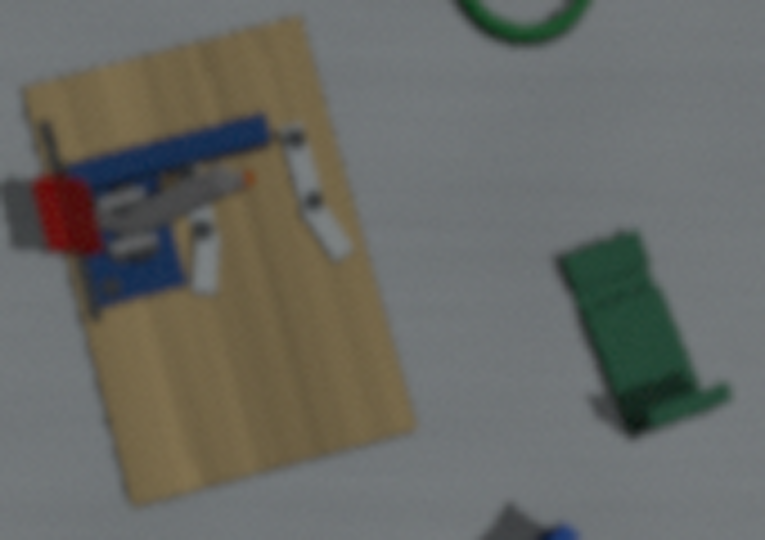

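View pics/scz.png

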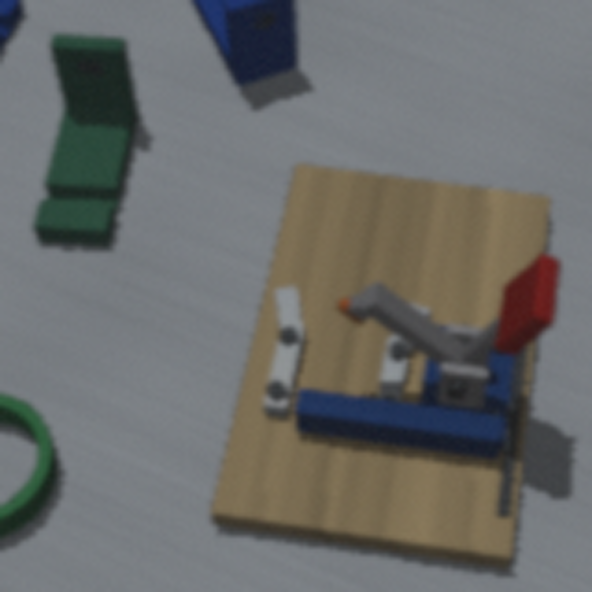

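```bash
python3 -m handwheel '[[2,-4.2,0,-0.063],[2,-4.2,0,-0.063],[2,-4.2,0,-0.063],[2,-4.2,0,-0.063],[2,-4.2,0,-0.063],[2,-4.2,0,-0.063],[2,-4.2,0,-0.063],[2,-4.2,0,-0.063],[2,-4.2,0,-0.063],[2,-4.2,0,-0.063],[2,-4.2,0,-0.063],[2,-4.2,0,-0.063],[0,0,0,0],[0,0,0,0]]' 0 20
python3 - <<'E'
from h import *
import pickle
f=cam("wrist"); save(f,"w1.png"); pickle.dump(f,open("w1.pkl","wb")); print(-f["R"].T@f["t"],arm.get_state()["force"])
E
```

```text
t: 1.55
eef_pos: [0.5325, 0.1032, 0.4043]
ee_rot: [3.141, 0.0, -1.206]
force: [-0.9, -0.1, 0.8]
width: 0.088
[0.55694838 0.03882893 0.3843533 ] [-0.07994909 -0.23922402 -0.19481445]
```

View pics/w1.png

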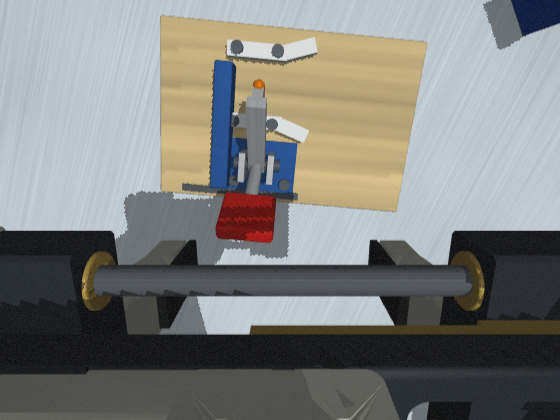

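The whole jig is visible. The board corners are at about (162,15), (426,41), (397,211) and (160,190). The blue stop bar is at u≈213–236, the orange nose at (259,84), and the red paddle at (247,217).

Run:
```python
from h import *
import pickle
f=pickle.load(open("w1.pkl","rb")); P=cloud(f); I=f["image"]
hsv=cv2.cvtColor(I,cv2.COLOR_RGB2HSV)
z=P[...,2]
m=((z>.012)&(z<.024)).astype(np.uint8); m[225:]=0; m[:,:150]=0;m[:,440:]=0
m=cv2.morphologyEx(m,cv2.MORPH_OPEN,np.ones((3,3)))
q=P[m>0]; print("board z",np.median(q[:,2]))
# robust edges: per-column/row outer edges using color? use pixel hull + ray at z=.018
ys,xs=np.nonzero(m); pts=np.array([ray(f,u,v,.018)[:2] for u,v in zip(xs,ys)])*1000
r=cv2.minAreaRect(pts.astype(np.float32)); print(r); 
for c in cv2.boxPoints(r): print(c)
# rotate into jig frame by fitted long edge angle
b=cv2.boxPoints(r); 
e=[b[(i+1)%4]-b[i] for i in range(4)]; L=max(e,key=lambda a:np.hypot(*a)*(1 if a[0]>0 else 0)); yaw=np.arctan2(L[1],L[0]); print("yaw",yaw)
R=np.array([[np.cos(yaw),-np.sin(yaw)],[np.sin(yaw),np.cos(yaw)]])
o=np.array(r[0])-R@np.array([5,30]); print("origin",o)
J=(P[...,:2]*1000-o)@R
def rep(name,mask):
    p=J[mask]; zz=z[mask]; print(name,mask.sum(),np.percentile(p,[1,50,99],axis=0).round(1).tolist(),np.percentile(zz,[1,50,99]).round(4))
up=np.zeros(z.shape,bool); up[:225]=True
white=(hsv[...,1]<40)&(hsv[...,2]>130)&(z>.025)&(z<.034)&up
n,l,s,c=cv2.connectedComponentsWithStats(white.astype(np.uint8))
for i in range(1,n):
    if s[i,4]>30: rep("strip%s"%c[i].round(),l==i); k=(l==i)&(J[...,0]>10)&(J[...,0]<60); rep("  straight",k) if k.sum()>5 else 0
blue=cv2.inRange(hsv,(100,100,40),(130,255,255))>0
rep("stopbar",blue&up&(np.indices(z.shape)[1]<237)&(np.indices(z.shape)[1]>205)&(z>.035))
red=(cv2.inRange(hsv,(0,150,40),(6,255,255))>0)|(cv2.inRange(hsv,(172,150,40),(180,255,255))>0)
rep("red",red&up&(z>.05)); rep("redtop",red&up&(z>.125))
orr=cv2.inRange(hsv,(5,180,150),(20,255,255))>0
rep("nose",orr&up&(z>.04))
```

```text
board z 0.018106473255867978
((552.820556640625, 38.80658721923828), (268.6314392089844, 179.19662475585938), 15.765514373779297)
[399.21362  88.54064]
[447.9015  -83.91491]
[706.4275   -10.927467]
[657.7396  161.52808]
yaw 0.2751601
origin [556.15967828   8.57663056]
strip[275.  50.] 1115 [[-16.4, -48.5], [25.6, -36.2], [69.3, -27.3]] [0.0284 0.03   0.0321]
  straight 594 [[10.3, -41.2], [36.8, -33.5], [57.3, -27.3]] [0.0283 0.0301 0.0321]
strip[290. 129.] 471 [[-17.4, 27.2], [0.2, 38.4], [24.3, 49.0]] [0.0283 0.0301 0.0322]
  straight 100 [[10.1, 27.0], [13.5, 31.1], [25.2, 41.9]] [0.0288 0.0301 0.0333]
stopbar 2406 [[61.3, -18.5], [69.4, 37.7], [78.8, 102.5]] [0.0363 0.0441 0.0461]
red 1640 [[9.5, 94.0], [31.9, 102.6], [52.7, 110.6]] [0.104  0.123  0.1399]
redtop 724 [[9.5, 102.9], [33.1, 107.0], [52.6, 110.9]] [0.1251 0.1321 0.1405]
nose 68 [[27.2, -0.3], [31.2, 3.0], [35.0, 5.5]] [0.0944 0.0973 0.0991]
```

```bash
python3 -m handwheel '[[-1.1,-4.3,-1,0],[-1.1,-4.3,-1,0],[-1.1,-4.3,-1,0],[-1.1,-4.3,-1,0],[-1.1,-4.3,-1,0],[-1.1,-4.3,-1,0],[0,0,0,0],[0,0,0,0]]'
python3 - <<'E'
from h import *
import pickle
f=cam("wrist"); save(f,"w2.png"); pickle.dump(f,open("w2.pkl","wb"))
P=cloud(f); I=f["image"]; z=P[...,2]
hsv=cv2.cvtColor(I,cv2.COLOR_RGB2HSV)
g=(cv2.inRange(hsv,(40,60,20),(90,255,255))>0); g[235:]=False
for lo,hi in((.012,.024),(.073,.09)):
    m=(g&(z>lo)&(z<hi)).astype(np.uint8)
    n,l,s,c=cv2.connectedComponentsWithStats(m)
    for i in range(1,n):
        if s[i,4]>60:
            q=P[l==i]; r=cv2.minAreaRect((q[:,:2]*1000).astype(np.float32)); print(lo,s[i],np.median(q[:,2]),r)
E
```

```text
t: 2.4
eef_pos: [0.4661, -0.1534, 0.3445]
ee_rot: [3.141, 0.0, -1.204]
force: [0.4, -0.4, 0.2]
width: 0.0877
0.012 [  0  34  52 104 949] 0.018623453259320223 ((707.4654541015625, -161.37648010253906), (32.31789016723633, 85.23070526123047), 16.20238494873047)
0.012 [ 197   82   29   59 1585] 0.01816011727447236 ((552.7860717773438, -200.93670654296875), (23.41590118408203, 49.74545669555664), 21.004867553710938)
0.012 [ 239   83   83   58 4665] 0.01812365258959255 ((495.7351379394531, -222.3999786376953), (71.41374206542969, 48.90637969970703), 21.057924270629883)
0.073 [ 327   73   21   73 1319] 0.07996791800364263 ((457.20257568359375, -237.53253173828125), (12.229816436767578, 49.247398376464844), 20.83023452758789)
```

View pics/w2.png

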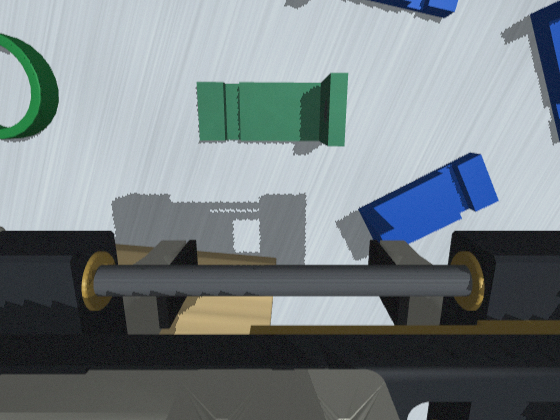

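The leg is at (337,110), with its centre at world (457.2,-237.5) and its top at z=80. The two plate pieces agree with it: separation 102.3 against 102.5 mm, yaw 0.366. I'll go down on the leg.

```bash
python3 -m handwheel '[[-0.3,-2.8,0,0],[-0.3,-2.8,0,0],[-0.3,-2.8,0,0],[0,0,-4,0],[0,0,-4,0],[0,0,-3,0],[0,0,-1.2,0],[0,0,0,0],[0,0,0,0],[0,0,0,0]]' 0 20
python3 - <<'E'
from h import *
s=arm.get_state(); print(s["eef_pos"],s["ee_rot"],s["force"])
E
```

```text
t: 3.45
eef_pos: [0.4583, -0.2373, 0.2243]
ee_rot: [-3.139, -0.002, -1.203]
force: [-0.0, -0.5, 0.0]
width: 0.0875
[ 0.45833845 -0.23727054  0.22434155] [-3.13905123e+00 -1.57398149e-03 -1.20265175e+00] [-0.01469036 -0.48543381  0.03267664]
```

```bash
python3 -m handwheel '[[-0.1,0,0,0],[0,0,0,0],[0,0,0,0],[0,0,0,0],[0,0,0,0],[0,0,0,0],[0,0,0,0],[0,0,0,0],[0,0,0,0],[0,0,0,0]]' 1 35
python3 -m handwheel '[[0,0,1,0],[0,0,2,0],[0,0,3,0],[0,0,3,0],[0,0,3,0],[0,0,0,0],[0,0,0,0]]'
```

```text
t: 4.45
eef_pos: [0.4563, -0.2376, 0.2226]
ee_rot: [3.142, 0.0, -1.204]
force: [-0.8, 0.4, 0.2]
width: 0.0133
t: 5.15
eef_pos: [0.4558, -0.2374, 0.3431]
ee_rot: [-3.141, 0.0, -1.204]
force: [-0.6, 0.5, -3.8]
width: 0.0117
```

```bash
python3 -m handwheel '[[0,2,0,-0.01],[0,4,0,-0.015],[0,4,0,-0.015],[0,4,0,-0.015],[0,4,0,-0.015],[-0.1,2.5,0,-0.015],[0,1.2,0,-0.006],[0,0,0,0],[0,0,0,0],[0,0,0,0]]'
python3 - <<'E'
from h import *
import pickle
s=arm.get_state(); print(s["eef_pos"],s["ee_rot"],s["force"],s["moment"])
for n in("wrist","top","scene"):
    f=cam(n); save(f,n+"3.png"); pickle.dump(f,open(n+"3.pkl","wb"))
E
```

```text
t: 6.15
eef_pos: [0.455, -0.0211, 0.342]
ee_rot: [3.14, -0.0, -1.295]
force: [-1.0, -0.4, -4.1]
width: 0.0119
[ 0.45495561 -0.02111298  0.34197464] [ 3.13992568e+00 -3.09165796e-05 -1.29527476e+00] [-0.95564894 -0.35045105 -4.1495357 ] [-0.01715126  0.05808802 -0.03394675]
```

View pics/wrist3.png

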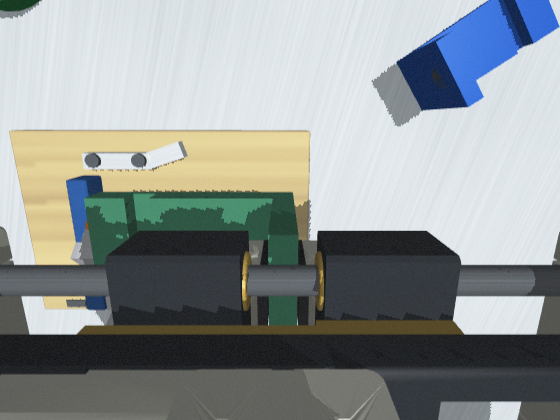

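View pics/scene3.png

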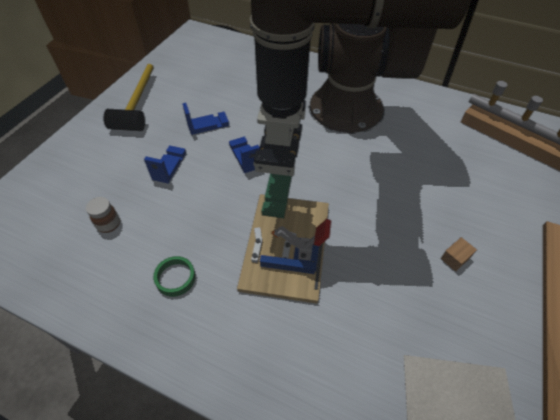

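The bracket is held level over the board. In the wrist view its −y edge runs at v≈192, and its front is at u≈86. I'll measure its pose in the jig frame from depth.

```bash
cat >> h.py <<'E'
O=np.array([556.2,8.6]); YAW=.275; RJ=np.array([[np.cos(YAW),-np.sin(YAW)],[np.sin(YAW),np.cos(YAW)]])
def jig(P): return (P[...,:2]*1000-O)@RJ
def green(f,vmax=420):
    h=cv2.cvtColor(f["image"],cv2.COLOR_RGB2HSV); g=cv2.inRange(h,(45,60,20),(90,255,255))>0; g[vmax:]=False; return g
E
python3 - <<'E'
from h import *
import pickle
f=pickle.load(open("wrist3.pkl","rb")); P=cloud(f); J=jig(P); g=green(f,330); z=P[...,2]
uu=np.indices(z.shape)[1]; vv=np.indices(z.shape)[0]
pl=g&(vv>180)&(uu>80)&(uu<310)&(z>.11)&(z<.16)
print(pl.sum(),np.percentile(J[pl],[1,50,99],axis=0).round(1).tolist())
# -y edge by columns
k=[]
for u in range(145,260,5):
    c=np.nonzero(pl[:,u])[0]
    if len(c): k.append([*J[c[0]:c[0]+1,u][0],z[c[0]+2,u]])
k=np.array(k); print(k[::4].round(3)); print("edge line",np.polyfit(k[:,0],k[:,1],1),"z slope",np.polyfit(k[:,0],k[:,2]*1000,1))
top=g&(z>.185)&(z<.22)&(vv<330)&(vv>180); print("leg",top.sum(),np.percentile(J[top],[1,50,99],axis=0).round(1).tolist())
z0=z[pl]; A=np.c_[J[pl],np.ones(pl.sum())]; k=(abs(z0-np.median(z0))<.003); print(np.linalg.lstsq(A[k],z0[k]*1000,rcond=None)[0])
# strip & board recheck
h=cv2.cvtColor(f["image"],cv2.COLOR_RGB2HSV); w=(h[...,1]<40)&(z>.025)&(z<.034); print("strip",np.percentile(J[w],[1,50,99],axis=0).round(1).tolist())
s=(cv2.inRange(h,(100,100,40),(130,255,255))>0)&(uu<110)&(z>.036); print("stop",np.percentile(J[s],[1,50,99],axis=0).round(1).tolist())
E
```

```text
8523 [[-108.8, -26.4], [-42.2, -17.2], [7.4, 10.1]]
[[-20.15  -26.103   0.125]
 [-32.389 -25.996   0.127]
 [-45.289 -26.318   0.125]
 [-57.818 -26.458   0.126]
 [-69.935 -26.18    0.125]
 [-82.721 -26.258   0.128]]
edge line [ 2.52717909e-03 -2.59738927e+01] z slope [-3.57397797e-02  1.24324126e+02]
leg 2025 [[-111.6, -26.5], [-105.8, -16.6], [-99.9, 13.3]]
[-1.85956308e-03  9.21299894e-03  1.37276545e+02]
strip [[-18.0, -49.1], [23.9, -37.0], [69.0, -27.3]]
stop [[-58.6, -26.4], [70.4, 3.8], [78.0, 102.4]]
```

```bash
python3 -m handwheel '[[0,0.1,-2,0],[0,0,-3,0],[0,0,-2.5,0],[0,0,-1.5,0],[0,0,-0.4,0],[0,0,0,0],[0,0,0,0],[0,0,0,0]]'
python3 - <<'E'
from h import *
import pickle
f=cam("wrist"); save(f,"w4.png"); P=cloud(f); J=jig(P); g=green(f,330); z=P[...,2]
s=arm.get_state(); print(s["eef_pos"],s["force"])
pl=g&(z>.03)&(z<.06); print(pl.sum(),np.percentile(J[pl],[1,50,99],axis=0).round(1).tolist(),np.median(z[pl&(z>.038)]))
k=[]
for u in range(145,260,5):
    c=np.nonzero(pl[:,u])[0]
    if len(c): k.append([*J[c[0],u],z[c[0]+2,u]])
k=np.array(k); print("edge",np.median(k,0),np.polyfit(k[:,0],k[:,1],1))
top=g&(z>.09)&(z<.125); print("leg",top.sum(),np.percentile(J[top],[1,50,99],axis=0).round(1).tolist(),np.percentile(z[top],[50,90]))
h=cv2.cvtColor(f["image"],cv2.COLOR_RGB2HSV); w=(h[...,1]<40)&(z>.025)&(z<.034); print("strip",np.percentile(J[w],[1,50,99],axis=0).round(1).tolist())
E
```

```text
t: 7.1
eef_pos: [0.4557, -0.0195, 0.2496]
ee_rot: [-3.14, 0.0, -1.295]
force: [-1.0, 0.5, -4.1]
width: 0.012
[ 0.45562861 -0.01950715  0.24955532] [ 0.37105314  0.49849181 -3.80860835]
8256 [[-105.8, -24.9], [-39.7, -15.3], [9.3, 11.7]] 0.045152434428689235
edge [-5.30929926e+01 -2.47361720e+01  3.62154272e-02] [ 9.79844733e-04 -2.46956104e+01]
leg 2064 [[-109.9, -25.2], [-104.1, -15.6], [-98.2, 14.7]] [0.1068828  0.10773776]
strip [[-18.2, -49.5], [21.5, -36.3], [66.9, 71.3]]
```

View pics/w4.png

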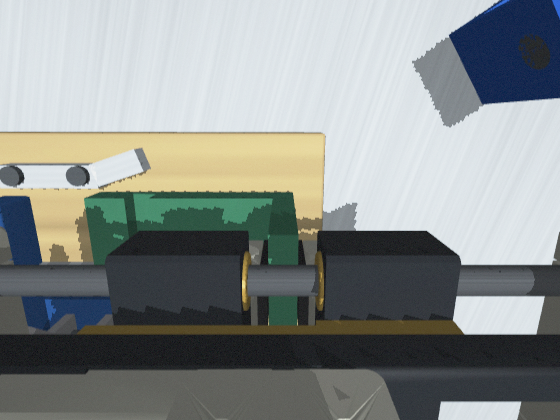

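```bash
python3 -m handwheel '[[0,0,-0.4,0],[0,0,-0.4,0],[0,0,0,0],[0,0,0,0],[0,0,0,0]]'
python3 - <<'E'
from h import *
f=cam("wrist"); P=cloud(f); J=jig(P); g=green(f,330); z=P[...,2]
s=arm.get_state(); print(s["eef_pos"],s["force"],s["moment"])
pl=g&(z>.033)&(z<.05); print(np.percentile(J[pl],[1,50,99],axis=0).round(1).tolist(),np.percentile(z[pl],[25,50,75]))
E
python3 -m handwheel '[[0.25,0.07,0,0],[0.5,0.14,0,0],[0.5,0.14,0,0],[0.5,0.14,0,0]]'
```

```text
t: 7.65
eef_pos: [0.4554, -0.0196, 0.2407]
ee_rot: [-3.141, -0.0, -1.295]
force: [0.9, -0.1, -1.7]
width: 0.012
[ 0.45539649 -0.01956804  0.2406853 ] [-0.22393503 -0.70603114 -1.51548723] [-0.12739144 -0.14137963  0.0197274 ]
[[-105.2, -24.8], [-45.2, -14.0], [8.8, 12.5]] [0.03578442 0.03623538 0.03667955]
t: 8.1
eef_pos: [0.4727, -0.0148, 0.2407]
ee_rot: [3.14, -0.0, -1.295]
force: [-6.4, -1.1, 6.1]
width: 0.0121
```

It's touching the board, with the force rising to about 10 N while sliding. I'll lift by about 1.5 mm.

```bash
python3 -m handwheel '[[0,0,0.1,0],[0,0,0.05,0],[0,0,0,0],[0,0,0,0]]'
python3 -m handwheel '[[0.3,0.08,0,0],[0.3,0.08,0,0],[0,0,0,0]]'
```

```text
t: 8.5
eef_pos: [0.4727, -0.0146, 0.242]
ee_rot: [3.141, 0.0, -1.295]
force: [-0.4, -0.0, -4.0]
width: 0.0116
t: 8.8
eef_pos: [0.4793, -0.0129, 0.2422]
ee_rot: [-3.141, -0.0, -1.295]
force: [0.5, 0.2, -3.8]
width: 0.0118
```

```bash
python3 -m handwheel '[[0.3,0.08,0,0],[0.3,0.08,0,0],[0.3,0.09,0,0],[0,0,0,0]]'
python3 -m handwheel '[[0.3,0.08,0,0],[0.3,0.09,0,0],[0.3,0.08,0,0],[0,0,0,0],[0,0,0,0]]'
python3 - <<'E'
from h import *
f=cam("wrist"); save(f,"w5.png"); P=cloud(f); J=jig(P); g=green(f,330); z=P[...,2]
s=arm.get_state(); print(s["eef_pos"],s["force"],s["moment"])
pl=g&(z>.034)&(z<.05); print(np.percentile(J[pl],[1,50,99],axis=0).round(1).tolist(),np.percentile(z[pl],[25,50,75]))
top=g&(z>.09)&(z<.125); print("leg",np.percentile(J[top],[1,50,99],axis=0).round(1).tolist())
E
```

```text
t: 9.2
eef_pos: [0.4883, -0.0104, 0.2422]
ee_rot: [-3.141, -0.0, -1.295]
force: [0.9, 0.4, -3.4]
width: 0.012
t: 9.7
eef_pos: [0.4968, -0.0081, 0.2421]
ee_rot: [3.141, 0.0, -1.295]
force: [0.3, 0.8, -3.7]
width: 0.012
[ 0.49665993 -0.00811197  0.24208784] [-0.05673868  0.83662884 -3.94897643] [ 0.00758187  0.11039531 -0.06583533]
[[-61.9, -25.0], [-2.4, -14.1], [51.5, 12.2]] [0.03709931 0.03755372 0.03798714]
leg [[-67.6, -25.3], [-61.8, -14.6], [-55.8, 14.5]]
```

View pics/w5.png

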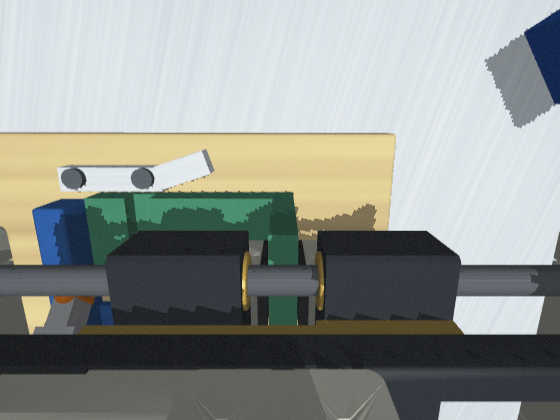

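It's 1.5 mm above the board and centred, with the origin at jig x≈−8, so about 9 mm remain.

```bash
python3 -m handwheel '[[0.19,0.05,0,0],[0.19,0.06,0,0],[0.19,0.05,0,0],[0,0,0,0]]' - 20
python3 -m handwheel '[[0.1,0.03,0,0],[0,0,0,0]]'
python3 -m handwheel '[[0.1,0.03,0,0],[0,0,0,0]]'
```

```text
t: 10.15
eef_pos: [0.5028, -0.0064, 0.2422]
ee_rot: [-3.141, -0.0, -1.295]
force: [0.6, 0.7, -4.5]
width: 0.0118
t: 10.35
eef_pos: [0.5036, -0.0061, 0.2421]
ee_rot: [-3.142, -0.0, -1.295]
force: [0.3, 0.0, -3.2]
width: 0.012
t: 10.55
eef_pos: [0.5046, -0.0059, 0.2422]
ee_rot: [-3.142, -0.0, -1.295]
force: [-0.3, -0.1, -3.2]
width: 0.0114
```

```bash
python3 -m handwheel '[[0.05,0.01,0,0],[0,0,0,0]]'
python3 -m handwheel '[[0.05,0.02,0,0],[0,0,0,0]]'
python3 -m handwheel '[[0.05,0.01,0,0],[0,0,0,0]]'
```

```text
t: 10.75
eef_pos: [0.505, -0.0058, 0.2422]
ee_rot: [-3.142, -0.0, -1.295]
force: [0.4, 0.3, -4.0]
width: 0.0118
t: 10.95
eef_pos: [0.5053, -0.0056, 0.2421]
ee_rot: [3.141, 0.0, -1.295]
force: [-0.1, -1.0, -3.9]
width: 0.0123
t: 11.15
eef_pos: [0.5055, -0.0057, 0.242]
ee_rot: [3.14, 0.0, -1.295]
force: [-3.2, -1.1, -1.2]
width: 0.0122
```

```bash
python3 -m handwheel '[[0.05,0.01,0,0],[0,0,0,0],[0,0,0,0]]'
```

```text
t: 11.45
eef_pos: [0.5057, -0.0057, 0.2419]
ee_rot: [3.14, 0.0, -1.295]
force: [-4.7, -0.3, -1.0]
width: 0.0116
```

Stop felt at about 5 N, at the spot vision predicted (origin x≈1.3). Next I'll set it on the board and seat it again gently.

```bash
python3 -m handwheel '[[-0.04,-0.01,0,0],[0,0,-0.07,0],[0,0,-0.05,0],[0,0,0,0],[0,0,0,0]]'
python3 -m handwheel '[[0.04,0.01,0,0],[0,0,0,0],[0,0,0,0]]'
```

```text
t: 11.95
eef_pos: [0.5056, -0.0057, 0.2408]
ee_rot: [3.14, -0.0, -1.295]
force: [-6.4, -0.7, -0.2]
width: 0.0121
t: 12.25
eef_pos: [0.5057, -0.0057, 0.2408]
ee_rot: [3.14, -0.0, -1.295]
force: [-5.8, -0.7, 1.8]
width: 0.0118
```

```bash
python3 -m handwheel '[[0,0,0,0],[0,0,0,0],[0,0,0,0],[0,0,0,0],[0,0,0,0]]' 0.55
python3 -m handwheel '[[0,0,2,0],[0,0,3,0],[0,0,4,0],[0,0,4,0],[-1,-1,2,0],[0,0,0,0],[0,0,0,0]]'
python3 - <<'E'
from h import *
import pickle
f=cam("wrist"); save(f,"w6.png"); pickle.dump(f,open("w6.pkl","wb")); P=cloud(f); J=jig(P); g=green(f,330); z=P[...,2]
s=arm.get_state(); print(s["eef_pos"],s["force"],s["moment"])
pl=g&(z>.03)&(z<.045); print(np.percentile(J[pl],[1,50,99],axis=0).round(1).tolist(),np.percentile(z[pl],[25,50,75]))
top=g&(z>.09)&(z<.125); print("leg",np.percentile(J[top],[1,50,99],axis=0).round(1).tolist(),np.median(z[top]))
E
```

```text
t: 12.75
eef_pos: [0.5068, -0.0052, 0.2412]
ee_rot: [-3.141, -0.0, -1.295]
force: [0.3, -0.7, 0.5]
width: 0.0389
t: 13.45
eef_pos: [0.4963, -0.0155, 0.3913]
ee_rot: [-3.14, 0.0, -1.295]
force: [-0.3, 0.6, -0.9]
width: 0.0394
[ 0.49625612 -0.01539832  0.39047996] [ 0.24966024 -0.22540361 -0.58408869] [0.03646563 0.00080404 0.007766  ]
[[-51.8, -24.6], [1.1, -2.0], [60.3, 23.9]] [0.03575232 0.03628187 0.03679332]
leg [[-58.8, -24.8], [-52.9, -1.7], [-46.9, 24.2]] 0.09818645583727556
```

View pics/w6.png

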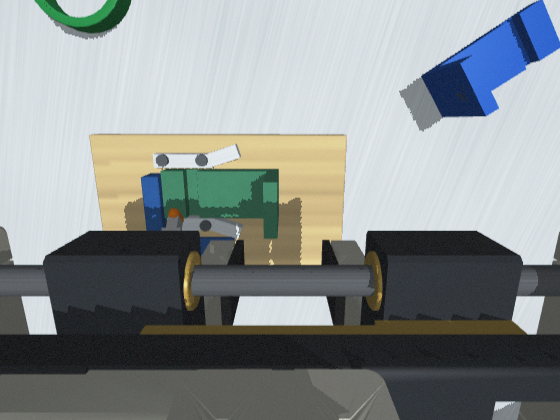

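The bracket is home: origin x≈1.1, y≈−0.3, lying flat (plate top 36.3). Next I'll close the gripper and go behind the paddle on its +y side.

```bash
python3 -m handwheel '[[0.5,2,0,0],[0.9,3.5,0,0],[1,3.5,0,0],[1,3.5,0,0],[1,3.5,0,0],[0.5,1.7,0,0],[0,0,0,0],[0,0,0,0],[0,0,0,0]]' 1 20
python3 - <<'E'
from h import *
import pickle
f=cam("wrist"); save(f,"w7.png"); pickle.dump(f,open("w7.pkl","wb")); P=cloud(f); J=jig(P); z=P[...,2]
s=arm.get_state(); print(s["eef_pos"],s["force"],s["width"],jig(np.array(s["eef_pos"])))
h=cv2.cvtColor(f["image"],cv2.COLOR_RGB2HSV)
red=((cv2.inRange(h,(0,150,40),(6,255,255))>0)|(cv2.inRange(h,(172,150,40),(180,255,255))>0))&(z>.05)&(z<.16); red[240:]=False
print(red.sum(),np.percentile(J[red],[1,50,99],axis=0).round(1).tolist(),np.percentile(z[red],[1,50,99]))
g=green(f,330);pl=g&(z>.03)&(z<.045); print(np.percentile(J[pl],[1,50,99],axis=0).round(1).tolist())
E
```

```text
t: 14.4
eef_pos: [0.5452, 0.1608, 0.3904]
ee_rot: [3.14, -0.0, -1.295]
force: [0.5, -0.4, -0.9]
width: 0.0003
[0.54523866 0.16069186 0.39075259] [ 0.96171367 -1.10686341 -0.27066858] 0.0004913226065129171 [ 30.75060755 149.35355303]
2700 [[9.9, 94.0], [31.1, 108.4], [52.8, 122.7]] [0.10459014 0.13483993 0.14365791]
[[-46.7, -22.7], [-2.8, 0.3], [60.4, 25.4]]
```

View pics/w7.png

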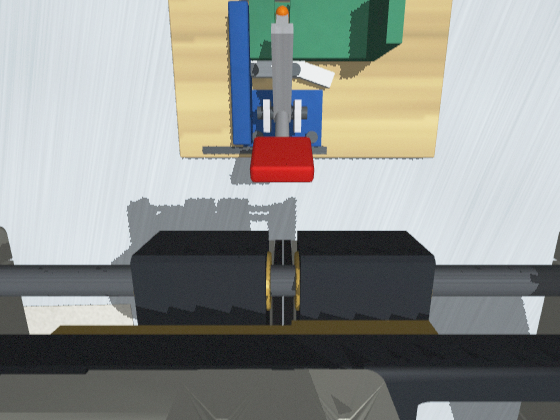

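The paddle is at (282,160) and the nose at (282,12). It's in line with the fingers and about 25 mm clear. Going down.

```bash
python3 -m handwheel '[[0,0,-3,0],[0,0,-3,0],[0,0,-2.5,0],[0,0,-1,0],[0,0,0,0],[0,0,0,0]]'
python3 -m handwheel '[[0.14,-0.48,0,0],[0.13,-0.48,0,0],[0,0,0,0]]'
python3 -m handwheel '[[0.05,-0.19,0,0],[0.06,-0.2,0,0],[0,0,0,0]]'
```

```text
t: 15.05
eef_pos: [0.546, 0.1615, 0.2971]
ee_rot: [-3.14, 0.0, -1.295]
force: [0.4, -0.3, 0.6]
width: 0.0004
t: 15.35
eef_pos: [0.5484, 0.1514, 0.2968]
ee_rot: [-3.14, 0.0, -1.295]
force: [-0.1, -0.3, -0.2]
width: 0.0003
t: 15.65
eef_pos: [0.5493, 0.1481, 0.2961]
ee_rot: [-3.141, 0.0, -1.295]
force: [-0.2, 0.9, -0.1]
width: -0.0001
```

```bash
python3 -m handwheel '[[0.05,-0.19,0,0],[0.03,-0.1,0,0],[0,0,0,0]]'
python3 -m handwheel '[[0.05,-0.19,0,0],[0.03,-0.1,0,0],[0,0,0,0]]'
python3 -m handwheel '[[0.05,-0.19,0,0],[0.03,-0.1,0,0],[0,0,0,0]]'
```

```text
t: 15.95
eef_pos: [0.5499, 0.1463, 0.2966]
ee_rot: [-3.141, 0.002, -1.294]
force: [-5.1, 7.9, 5.6]
width: 0.0002
t: 16.25
eef_pos: [0.551, 0.1436, 0.2969]
ee_rot: [-3.139, 0.002, -1.294]
force: [-4.9, 7.9, 6.3]
width: 0.0005
t: 16.55
eef_pos: [0.5521, 0.1407, 0.297]
ee_rot: [-3.139, 0.002, -1.294]
force: [-3.4, 7.2, 6.1]
width: 0.0005
```

Contact at about 10 N and the lever is yielding. I'll keep pushing slowly.

```bash
python3 -m handwheel '[[0.05,-0.19,0,0],[0.08,-0.29,0,0],[0.08,-0.29,0,0],[0.08,-0.29,0,0]]'
python3 -m handwheel '[[0.08,-0.29,0,0],[0.08,-0.29,0,0],[0.08,-0.29,0,0]]'
python3 -m handwheel '[[0.08,-0.29,0,0],[0.08,-0.29,0,0],[0,0,0,0]]'
```

```text
t: 16.95
eef_pos: [0.5552, 0.1299, 0.2969]
ee_rot: [-3.139, 0.001, -1.294]
force: [-1.3, 4.0, 3.8]
width: 0.0002
t: 17.25
eef_pos: [0.5571, 0.1201, 0.2961]
ee_rot: [-3.141, 0.0, -1.295]
force: [0.1, 1.9, 1.3]
width: 0.0007
t: 17.55
eef_pos: [0.5584, 0.1135, 0.2955]
ee_rot: [3.14, -0.0, -1.296]
force: [-1.3, 0.9, -0.2]
width: 0.0002
```

```bash
python3 -m handwheel '[[0.08,-0.29,0,0],[0.08,-0.29,0,0],[0,0,0,0],[0,0,0,0]]'
python3 - <<'E'
from h import *
s=arm.get_state(); print(s["eef_pos"],s["force"],jig(np.array(s["eef_pos"])))
f=cam("scene"); I=f["image"]
cv2.imwrite("pics/s8.png",cv2.resize(cv2.cvtColor(I[150:310,200:360],cv2.COLOR_RGB2BGR),None,fx=3.7,fy=3.7))
f=cam("wrist"); save(f,"w8.png")
E
```

```text
t: 17.95
eef_pos: [0.5601, 0.1083, 0.2958]
ee_rot: [3.141, -0.0, -1.295]
force: [-0.2, 0.2, 0.5]
width: 0.0004
[0.56013848 0.10829067 0.29584372] [-0.17873536  0.1861602   0.54836295] [30.86118923 94.87533536]
```

View pics/s8.png

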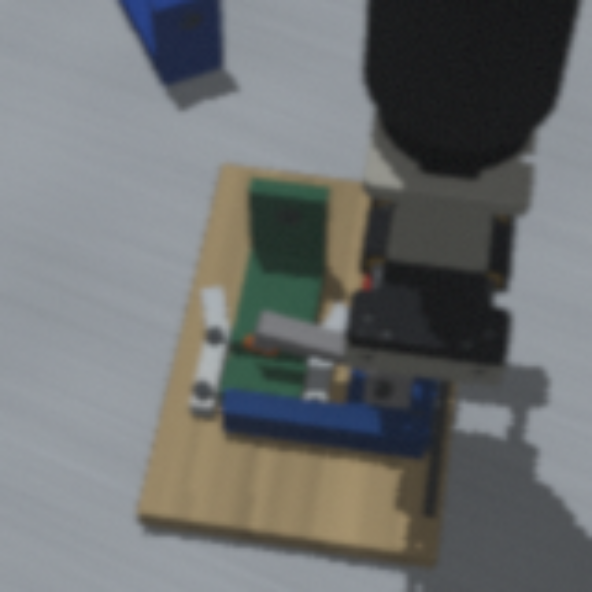

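View pics/w8.png

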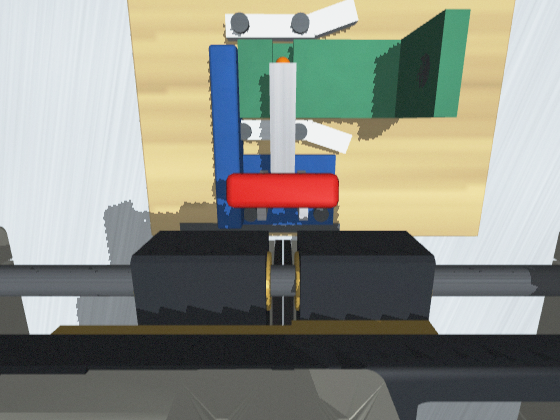

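The paddle is almost upright and the force is near zero, so it's at centre. The nose is above the groove but still raised. I'll push on in small steps.

```bash
python3 -m handwheel '[[0.08,-0.29,0,0],[0.08,-0.29,0,0],[0,0,0,0],[0,0,0,0],[0,0,0,0]]'
python3 - <<'E'
from h import *
f=cam("wrist"); P=cloud(f); J=jig(P); z=P[...,2]; save(f,"w9.png")
s=arm.get_state(); print(s["force"],jig(np.array(s["eef_pos"])))
h=cv2.cvtColor(f["image"],cv2.COLOR_RGB2HSV)
red=((cv2.inRange(h,(0,150,40),(6,255,255))>0)|(cv2.inRange(h,(172,150,40),(180,255,255))>0))&(z>.05)&(z<.16); red[240:]=False
print(red.sum(),np.percentile(J[red],[1,50,99],axis=0).round(1).tolist(),np.percentile(z[red],[1,50,99]))
E
```

```text
t: 18.55
eef_pos: [0.5618, 0.1027, 0.296]
ee_rot: [-3.142, -0.0, -1.295]
force: [-0.9, 0.4, 1.0]
width: 0.0005
[0.42083693 0.30816882 0.28718507] [30.92714827 89.07829893]
4659 [[9.9, 33.3], [31.3, 41.2], [52.4, 58.0]] [0.11324214 0.14420132 0.14699075]
```

View pics/w9.png

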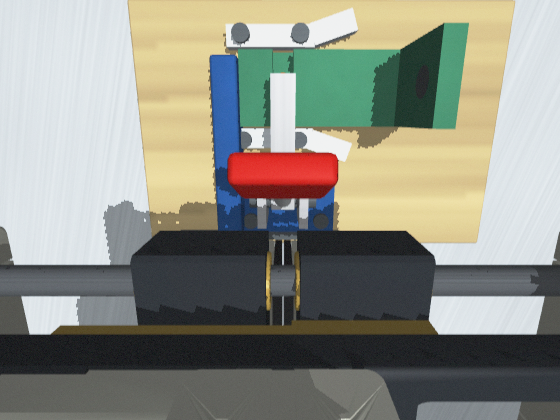

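It snapped over: the paddle top is now at jig y≈40, where locked predicts 40, nose-on-plate 55 and nothing-underneath 26. Backing off and up.

```bash
python3 -m handwheel '[[-0.5,1.9,0,0],[-0.5,1.9,1,0],[-0.5,1.9,4,0],[0,0,4,0],[0,0,4,0],[0,0,0,0],[0,0,0,0],[0,0,0,0]]'
python3 - <<'E'
from h import *
f=cam("wrist"); P=cloud(f); J=jig(P); z=P[...,2]; save(f,"w10.png")
s=arm.get_state(); print(s["force"],jig(np.array(s["eef_pos"])),s["eef_pos"])
h=cv2.cvtColor(f["image"],cv2.COLOR_RGB2HSV)
red=((cv2.inRange(h,(0,150,40),(6,255,255))>0)|(cv2.inRange(h,(172,150,40),(180,255,255))>0))&(z>.05)&(z<.16); red[240:]=False
print(red.sum(),np.percentile(J[red],[1,50,99],axis=0).round(1).tolist(),np.percentile(z[red],[1,50,99]))
r=J[red]; t=z[red]>.138; A=np.polyfit(r[t,1],z[red][t]*1000,1); print("paddle top tilt",np.arctan(A[0]))
q=red&(z<.135); 
if q.sum()>50: print("face",q.sum(),np.polyfit(z[q]*1000,J[q][:,1],1))
g=green(f,330);pl=g&(z>.03)&(z<.045); print(np.percentile(J[pl],[1,50,99],axis=0).round(1).tolist(),np.median(z[pl]))
t=cam("top"); cv2.imwrite("pics/t10.png",cv2.resize(cv2.cvtColor(t["image"][140:260,230:400],cv2.COLOR_RGB2BGR),None,fx=4.5,fy=4.5))
t=cam("scene"); cv2.imwrite("pics/s10.png",cv2.resize(cv2.cvtColor(t["image"][150:310,200:360],cv2.COLOR_RGB2BGR),None,fx=3.7,fy=3.7))
E
```

```text
t: 19.4
eef_pos: [0.5464, 0.1596, 0.425]
ee_rot: [3.14, -0.0, -1.295]
force: [-0.4, -0.2, -0.4]
width: 0.0003
[-1.09434626  0.37185746 -0.03149099] [ 31.62226524 147.93397041] [0.54646305 0.15956231 0.42472732]
2295 [[10.0, 34.4], [31.2, 47.3], [52.9, 59.4]] [0.11024068 0.14193902 0.14705206]
paddle top tilt -0.0843833276741882
face 847 [ -0.37375834 100.59410994]
[[-46.7, -24.2], [-6.8, -2.6], [60.4, 25.4]] 0.03598594132908277
```

View pics/w10.png

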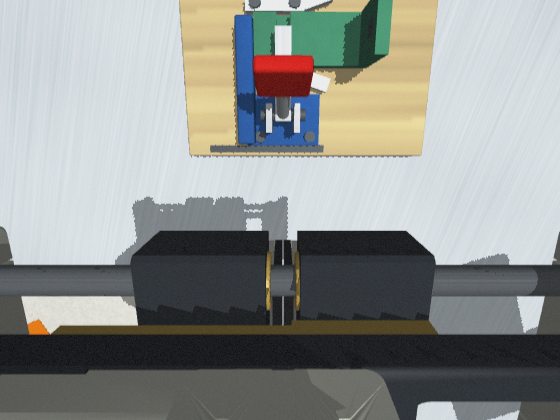

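View pics/s10.png

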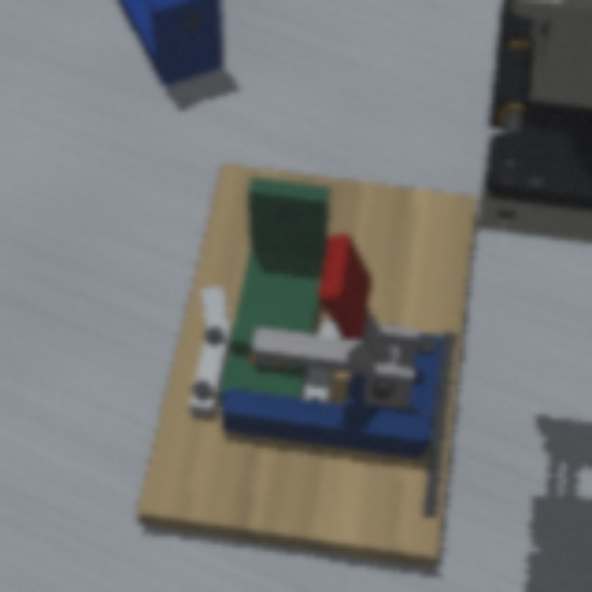

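The paddle's back face leans atan(0.374) ≈ 0.358 rad towards −y, which gives a catch angle of about 0.81 (locked). The nose is in the groove, the bracket is flat and home, and the arm is clear.

```bash
python3 -c "
from station import arm
print(arm.job_done())"
```

```text
the job is handed in; nothing more can be done
None
```

The green bracket is in the jig with the lever snapped over and locked, and I handed the job in at about 19.5 s.

**What I did:** I found the jig and bracket in the wrist camera and gripped the leg. I lowered the bracket at the mouth and slid it in until I felt the stop at about 5–6 N. The head sits about 19 mm short of nominal, with the bracket's origin at jig x ≈ 1.2 mm. I then let go and pushed the red paddle with closed fingers (about 11 N at peak) until it snapped over, and backed off clear of everything.

**Last checks:**
- **Lever:** the paddle leans 0.36 rad to −y, a catch angle of about 0.81. The nose shows in the groove.
- **Bracket:** it lies flat and home, about 0.5 mm from the guides' centre line, with the plate top at 36 mm.
- **Contact:** the wrist force is about zero.
- **Tape, jar and offcut:** I never went near them, but I didn't measure them again at the end.

**What disagreed:** My first lowering was about 1 mm too deep. The bracket pressed on the board with about 10 N while sliding at the mouth, before I lifted it slightly. One rough fit of the paddle's top edge gave a tilt of −0.08 rad. I set it aside because it mixed two faces, and the back face and the paddle's position both agree with locked.

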